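# Tip over the blue row of a flip-tile mosaic

### The job

Run the fingertips lightly along the curved row of standing blue tiles on the mosaic board, from its green end to its red end, so that the five tiles tip over one after another towards the red end and all lie flat with their blue faces up. Only brush the tiles, do not pinch them or press on their strip. Leave the orange tiles standing, and do not move the jar, the tub or the peg case.

Things in the scene. Friction and masses are not known exactly. Their poses are not given: they have to be found in the camera images.
- board: Fixed white mosaic board, 300 (x) x 350 (y) x 10 thick, dotted with flat peg heads up to 1.5 mm proud; origin at the centre of its underside on the table. Both curved tile rows are mounted on it, one behind the other (110 mm apart along the board's x); which is in front varies.
- blue_panel: Fixed curved grey strip with blue borders, 42 wide x 4 thick, lying on the board, that carries the five blue tiles; it ends in a green disc (start end, towards its +y) and a red disc (finish end, towards its -y), 22 across, standing 3 mm above the strip. Origin on its underside. The row's centre line is an arc of radius 180 mm, its ends bending towards the panel's +x; arc centre at x = +162 mm, y = 0 of this frame.
- orange_panel: The same kind of strip with orange borders and four orange tiles, to be left alone. Same arc and frame as the blue panel.
- blue_1 (a point): Centre of the hinge pin of the first (next to the green disc) tile of the blue row: 2.5 mm above the strip's top, 16.5 mm above the table. Fixed; neighbours are 58 mm apart along the arc. The tile is a plate 28 long from the hinge to its free edge, 26 wide across the row, 3 thick, blue on one face (the one turned to the green end while it stands) and white on the other.
- blue_tile1 (a joint): Angle of the first (next to the green disc) blue tile: 0 = lying flat towards the green end, white face up; 1.57 = upright; 3.14 = lying flat towards the red end, blue face up (its top then 1.5 mm above the hinge centre). Starts roughly upright (1.3 to 1.85). Turns very easily (0.1 N at the free edge), stays upright by slight friction, and falls flat by itself once tipped to within about 0.7 rad of flat.
- blue_2 (a point): Centre of the hinge pin of the second tile of the blue row: 2.5 mm above the strip's top, 16.5 mm above the table. 
- blue_tile2 (a joint): Angle of the second blue tile, values as for the first.
- blue_3 (a point): Centre of the hinge pin of the third (middle) tile of the blue row: 2.5 mm above the strip's top, 16.5 mm above the table. 
- blue_tile3 (a joint): Angle of the third (middle) blue tile, values as for the first.
- blue_4 (a point): Centre of the hinge pin of the fourth tile of the blue row: 2.5 mm above the strip's top, 16.5 mm above the table. 
- blue_tile4 (a joint): Angle of the fourth blue tile, values as for the first.
- blue_5 (a point): Centre of the hinge pin of the fifth (next to the red disc) tile of the blue row: 2.5 mm above the strip's top, 16.5 mm above the table. 
- blue_tile5 (a joint): Angle of the fifth (next to the red disc) blue tile, values as for the first.
- orange_1 (a point): Centre of the hinge pin of orange tile 1, counted from the green disc; same tile size and hinge as the blue ones, 16.5 mm above the table. To be left standing.
- orange_tile1 (a joint): Angle of orange tile 1, same meaning as the blue ones; starts roughly upright and is to stay so.
- orange_2 (a point): Centre of the hinge pin of orange tile 2, counted from the green disc; same tile size and hinge as the blue ones, 16.5 mm above the table. To be left standing.
- orange_tile2 (a joint): Angle of orange tile 2, same meaning as the blue ones; starts roughly upright and is to stay so.
- orange_3 (a point): Centre of the hinge pin of orange tile 3, counted from the green disc; same tile size and hinge as the blue ones, 16.5 mm above the table. To be left standing.
- orange_tile3 (a joint): Angle of orange tile 3, same meaning as the blue ones; starts roughly upright and is to stay so.
- orange_4 (a point): Centre of the hinge pin of orange tile 4, counted from the green disc; same tile size and hinge as the blue ones, 16.5 mm above the table. To be left standing.
- orange_tile4 (a joint): Angle of orange tile 4, same meaning as the blue ones; starts roughly upright and is to stay so.
- jar_mid (a point): Loose small glass jar with a yellow lid, 26 across, 42 tall, standing on the board between the two rows; this point is its centre, 21 mm above its foot.
- tub: Loose red open tub of coloured pegs, 76 across the rim, 45 tall, standing on the table beside one end of the board; origin at the centre of its underside.
- pegcase: Loose green peg case, a closed box 70 x 50 x 30 tall, lying on the table beside the board; origin at the centre of its underside.
There are look-alikes about, which are no part of the job. What is shaped like the part that bears jar_mid but pink is not meant.

How it is judged:
By the outcome, as a careful person would: the job done as asked, in the order asked, and still so for the second after the job is handed in, with the robot touching nothing.
It also fails if it takes over 43 s, if anything falls off the work surface, if the arm or the gripper's body presses on something with over 40 N, if the wrist force passes 120 N, or if a joint passes its speed limit or range.

### The arm

A 6-joint arm with a two-finger parallel gripper is mounted at the origin on the work surface. World frame = base frame: x ahead of the robot, y to its left, z up, the work surface at z = 0. Lengths are in m, angles in rad, forces in N, time in s.
With the tool pointing down it reaches from about 0.25 to 0.775 m from the base axis. Payload 4 kg.
Tool frame: the origin (TCP) lies at the centre of the arm's flange, where the gripper is bolted on; the fingertips stand 199 mm ahead of it and the grasp point (between the pads) lies 180 mm ahead of it (robot.tcp_to_tips is the distance from the TCP to the fingertips, in m); z points along the fingers, y is the line along which they close (so a half turn about z gives the same grasp; the last joint's range is limited). The gripper opens to 94 mm and grips with 3 to 60 N. Pads are 16 mm wide; open, the fingers measure 119 mm over their backs; the gripper's body (75 mm by 177 mm) begins 78 mm behind the grasp point.
Start: joints at [1.127, 0.087, 1.371, -0, 1.684, -0.103], TCP at [0.184, 0.518, 0.405] pointing down, gripper open.
Joint ranges: [-3.1, 3.1], [-0.76, 2.03], [0.27, 2.55], [-1.08, 4.22], [0.17, 2.65], [-2.57, 2.57]. Speed limits (rad/s): [2.79, 2.79, 3.14, 3.14, 3.14, 3.14].

### API

Orientations are given as [roll, pitch, yaw] about the fixed x, y, z axes, in that order (R = Rz(yaw) Ry(pitch) Rx(roll)).
In Python, from bench import telemetry, snapshot, ticket, robot gives the robot as it stands.
- The arm moves only by the tool apply_moves, never from a script. Its argument "moves" is a list that holds one entry, the list of rows, each a list of 5 numbers: the shift along the tool's x, y, z in units of 50 mm (1.0 is 50 mm), then the turn about the tool's z in units of 10 degrees (1.0 is 10 degrees), then the closure, from 0 (fully open) to 1 (shut). A call has 1 to 10 rows; each row is the pose to reach, as a shift and turn from the pose commanded when the call began, along the tool's axes at that moment; what a row does not reach only later rows make up. A row lasts 1/8 s, in which the tool goes at most 62.5 mm and 10.7 degrees, less where a joint would pass 70% of its speed; a pose out of reach is approached as far as the arm can. A call with a gripper value outside its range is refused whole. The fingers move at their own pace and stop on an object; the grip force is fixed at half the most. Time passes only in rows, so rows that repeat a pose let the fingers close. It gives the time, the measured TCP pose, the force, the opening and the grip force at its end, in the units of the state.
- telemetry.get_obs(): the state, without advancing time (a new reading comes with each control period).
- snapshot(name): name is "scene" or "top"; returns a dict with "image" (420x560x3 uint8, red, green, blue), "fovy" (degrees; the focal length in pixels is half the picture's height over the tangent of half this angle, whatever the lens; pixels are square), "cx", "cy" (the principal point, pixels), "R" (3x3) and "t" (3): a world point X has camera coordinates R X + t. Camera axes: x right, y down, z forward; pixel columns grow to the right and rows downward; lengths in m; the calibration is good to about 2 mm. A picture is of the moment at which its call begins. There is no depth.
- ticket.close_job(): hands the job in; it is judged then, once.
The state is a dict: "time": time; "joint_positions": joint angles; "qvel": joint speeds; "joint_torque": joint torques, N m; "tool_pos": TCP position; "ee_rot": TCP orientation; "wrist_force": force on the tool from outside, world axes, zero at the start; "wrist_torque": the same for the moment, N m; "width": finger opening in m; "finger_force": force on a finger pad.
Only numpy, scipy, OpenCV 4.12 (cv2) and the standard library are available. Lean on these libraries where they do the work, as an engineer would, in place of code of your own. Each camera call takes 0.05 s, during which the arm holds its last target. There are 200 camera calls.

## Working session

There is one attempt and no reset: what is moved stays moved. The work goes in short steps, Python scripts to look and compute and a tool call to move; the robot and the scene stay as the last step left them, time stands still between calls to the robot, and variables do not carry over. Pictures are saved under pics/ and viewed, at most 10 in all, crops included, and the job is handed in when it is done.

Besides the shell and the picture viewer there is one more tool, called after "Call:" by a JSON object that holds its "name" and its "arguments", one argument or row to a line. apply_moves: Moves the arm, as the interface text tells. Its arguments: {"type":"object","properties":{"moves":{"type":"array","items":{"type":"array","items":{"type":"array","items":{"type":"number"}}}}},"required":["moves"]}

```bash
mkdir -p pics; python3 - <<'E'
from bench import telemetry, snapshot, robot
import cv2,pickle
for n in("scene","top"):
    s=snapshot(n); pickle.dump(s,open(n+".pkl","wb")); cv2.imwrite(f"pics/{n}0.png",cv2.resize(s["image"][:,:,::-1],(800,600),interpolation=cv2.INTER_CUBIC))
    print(n,s["fovy"],s["cx"],s["cy"],s["R"],s["t"],s.keys())
o=telemetry.get_obs();print(o)
E
```

```text
scene 46.9556808895641 281.36296126642213 213.00855171406081 [[-0.86954079  0.49332308  0.0230467 ]
 [ 0.24730947  0.4753567  -0.84431868]
 [-0.4274773  -0.72846986 -0.53534551]] [ 0.56511393 -0.12487542  1.23849101] dict_keys(['image', 'fovy', 'cx', 'cy', 'R', 't'])
top 45.91201503830263 274.13731934868235 211.97594605549986 [[ 0.0212005  -0.99977404  0.00155285]
 [-0.98230271 -0.02111907 -0.18610578]
 [ 0.18609652  0.00242016 -0.98252849]] [-0.00266805  0.63085249  0.91325614] dict_keys(['image', 'fovy', 'cx', 'cy', 'R', 't'])
{'time': 0.1, 'joint_positions': array([ 1.12690980e+00,  8.78844347e-02,  1.37209656e+00, -2.05689165e-05,
        1.68355636e+00, -1.03082809e-01]), 'qvel': array([ 0.00112244, -0.00040382, -0.00534639,  0.00153276, -0.00059379,
        0.00014385]), 'joint_torque': array([ 2.47243290e-03, -3.41249049e+01, -3.03303266e+01,  7.20272167e-02,
        3.02977581e-02, -9.84868643e-05]), 'tool_pos': array([0.18379226, 0.51828248, 0.40362232]), 'ee_rot': array([-3.13965617e+00, -1.79776415e-04,  2.80078646e+00]), 'wrist_force': array([0.09746151, 0.34672216, 0.12519847]), 'wrist_torque': array([ 0.0359202 ,  0.02280729, -0.02730192]), 'finger_force': 0.0, 'width': 0.09385577592035924}
```

View pics/top0.png

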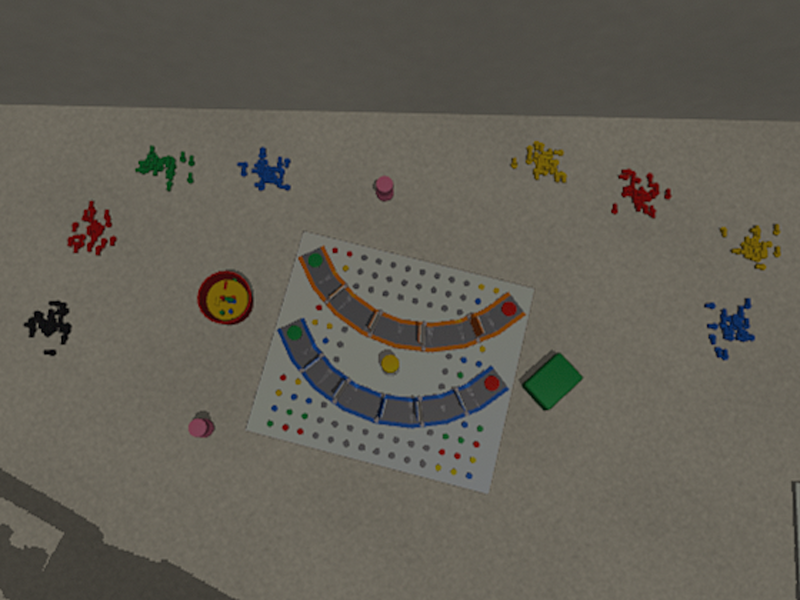

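View pics/scene0.png

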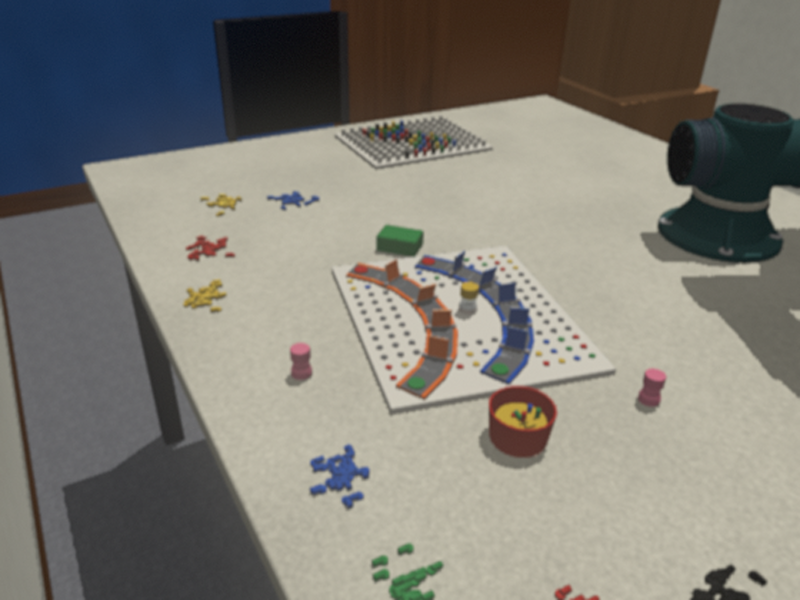

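The top view shows the blue row nearer the robot: green disc at (294,333), red disc at (491,383). The jar is at (389,362), between the rows. The tub is at the left (225,298) and the case at the right (552,381). I'll enlarge the blue row next.

```bash
cat > h.py <<'E'
import numpy as np,pickle
def ray(s,u,v,z):
    f=s["image"].shape[0]/2/np.tan(np.radians(s["fovy"]/2))
    R=np.array(s["R"]);t=np.array(s["t"]);c=-R.T@t
    d=R.T@np.array([(u-s["cx"])/f,(v-s["cy"])/f,1]);return c+d*(z-c[2])/d[2]
def proj(s,X):
    f=s["image"].shape[0]/2/np.tan(np.radians(s["fovy"]/2))
    p=np.array(s["R"])@X+np.array(s["t"]);return p[:2]/p[2]*f+[s["cx"],s["cy"]]
E
python3 - <<'E'
import pickle,cv2,numpy as np
from h import *
s=pickle.load(open("top.pkl","rb"));im=s["image"]
c=im[210:310,185:365];cv2.imwrite("pics/crop1.png",cv2.convertScaleAbs(cv2.resize(c[:,:,::-1],None,fx=4.4,fy=4.4,interpolation=cv2.INTER_CUBIC),alpha=1.6))
k=.7
for n,(u,v,z) in dict(g=(294,333,.017),r=(491,383,.017),og=(315,260,.017),orr=(509,309,.017),c1=(303,232,.01),c2=(534,288,.01),c3=(490,493,.01),c4=(246,431,.01),jar=(390,363,.052),tub=(225,298,.045),case=(552,381,.03)).items(): print(n,ray(s,u*k,v*k,z).round(4))
E
```

```text
g [0.5921 0.1488 0.017 ]
r [ 0.5272 -0.131   0.017 ]
og [0.6996 0.1233 0.017 ]
orr [ 0.6334 -0.1573  0.017 ]
c1 [0.7433 0.1435 0.01  ]
c2 [ 0.6664 -0.195   0.01  ]
c3 [ 0.3771 -0.1299  0.01  ]
c4 [0.4537 0.2102 0.01  ]
jar [0.5487 0.0113 0.052 ]
tub [0.6353 0.2433 0.045 ]
case [ 0.5308 -0.2138  0.03  ]
```

View pics/crop1.png

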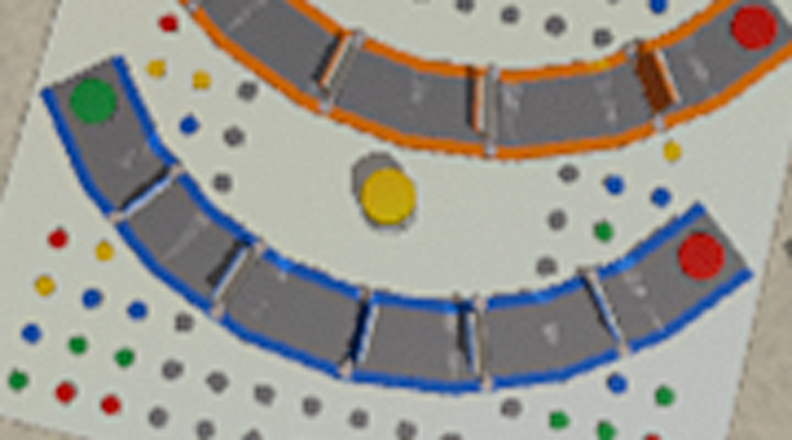

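The crop shows the green disc at (93,100), the red disc at (700,256) and the hinge midpoints at about (147,193), (236,277), (357,332), (482,342) and (607,311). Next I fit the panel pose.

```bash
python3 - <<'E'
from h import *
from scipy.optimize import least_squares
s=pickle.load(open("top.pkl","rb"))
px=np.array([(147,193),(236,277),(357,332),(482,342),(607,311)])
W=np.array([ray(s,(u+.5)/4.4-.5+185,(v+.5)/4.4-.5+210,.018)[:2] for u,v in px])
g=[ray(s,(u+.5)/4.4-.5+185,(v+.5)/4.4-.5+210,.017)[:2] for u,v in [(93,100),(700,256)]]
a0=np.array([116,58,0,-58,-116])/180
def arc(p,a,R=.18): 
    c,q=np.cos(p[2]),np.sin(p[2]); x=.162-R*np.cos(a); y=R*np.sin(a)
    return np.c_[p[0]+c*x-q*y,p[1]+q*x+c*y]
r=least_squares(lambda p:(arc(p,a0)-W).ravel(),[.5,.02,-.2]);p=r.x
print(p,(r.fun*1000).round(1));np.save("p.npy",p)
C=arc(p,np.array([0]),0)[0];print("C",C,W.round(4),arc(p,a0).round(4))
for q in g: d=q-C;c,si=np.cos(p[2]),np.sin(p[2]);x=c*d[0]+si*d[1];y=-si*d[0]+c*d[1];print(q.round(4),np.hypot(x,y),"s",.18*np.arctan2(y,-x))
E
```

```text
[ 0.50864224  0.02119417 -0.23038293] [-0.1  0.3 -0.6 -1.3  0.9  0.9  0.2 -0.2 -0.4  0.4]
C [ 0.66636205 -0.01579859] [[ 0.5511  0.1221]
 [ 0.5137  0.08  ]
 [ 0.4902  0.0245]
 [ 0.4869 -0.0321]
 [ 0.502  -0.0886]] [[ 0.551   0.1223]
 [ 0.5132  0.0787]
 [ 0.4911  0.0253]
 [ 0.4871 -0.0323]
 [ 0.5016 -0.0882]]
[0.5937 0.1489] 0.18005897496783319 s 0.16647157171361304
[ 0.5278 -0.131 ] 0.18018489065296558 s -0.16635380050760956
```

```bash
cat > m.py <<'E'
from h import *
from bench import telemetry
from scipy.spatial.transform import Rotation as Ro
def tgt(s,z):
    p=np.load("p.npy");a=s/180;c,q=np.cos(p[2]),np.sin(p[2]);x=.162-.18*np.cos(a);y=.18*np.sin(a)
    return np.array([p[0]+c*x-q*y,p[1]+q*x+c*y,z+.199])
def shifts(l):
    o=telemetry.get_obs();R=Ro.from_euler('xyz',o["ee_rot"]).as_matrix()
    for s,z in l: print(s,z,tgt(s,z).round(3),(R.T@(tgt(s,z)-o["tool_pos"])/.05).round(2))
E
python3 -c "
from m import *
shifts([(150,.10),(150,.028)])"
```

```text
150 0.1 [0.579 0.142 0.299] [-9.97 -4.46  2.1 ]
150 0.028 [0.579 0.142 0.227] [-9.97 -4.45  3.54]
```

Call:
{"name": "apply_moves", "arguments": {
  "moves": [
    [[-1, -0.45, 0, 0, 1], [-2, -0.9, 0, 0, 1], [-3, -1.35, 0, 0, 1], [-4, -1.8, 0.3, 0, 1], [-5, -2.25, 0.6, 0, 1], [-6, -2.7, 0.9, 0, 1], [-7, -3.15, 1.2, 0, 1], [-8, -3.6, 1.5, 0, 1], [-9, -4.05, 1.8, 0, 1], [-9.97, -4.46, 2.1, 0, 1]]
  ]
}}

```text
time: 1.35
tool_pos: [0.5801, 0.14, 0.2986]
ee_rot: [-3.141, -0.001, 2.8]
wrist_force: [0.7, 0.2, 0.3]
width: 0.0006
finger_force: 0.0
```

```bash
python3 -c "
from m import *
shifts([(150,.10),(150,.028)])
o=telemetry.get_obs();print(o['tool_pos'],o['ee_rot'],o['width'],o['qvel'].round(2))"
```

```text
150 0.1 [0.579 0.142 0.299] [ 0.03  0.02 -0.01]
150 0.028 [0.579 0.142 0.227] [0.03 0.02 1.43]
[0.58012345 0.1400461  0.29860957] [-3.14149143e+00 -8.56610251e-04  2.80039045e+00] 0.0006387381553238143 [-0.57  0.55 -0.42  0.   -0.15 -0.57]
```

Go down, then check the tip position in a picture.

Call:
{"name": "apply_moves", "arguments": {
  "moves": [
    [[0, 0, 0.4, 0, 1], [0, 0, 0.8, 0, 1], [0, 0, 1.2, 0, 1], [0, 0, 1.42, 0, 1], [0, 0, 1.42, 0, 1], [0, 0, 1.42, 0, 1]]
  ]
}}

```text
time: 2.1
tool_pos: [0.5794, 0.1417, 0.2296]
ee_rot: [3.141, 0.001, 2.801]
wrist_force: [-0.0, 0.2, -0.4]
width: 0.0003
finger_force: 0.0
```

```bash
python3 -c "
from m import *
from bench import snapshot
import cv2
shifts([(s,.028) for s in range(150,-151,-12)])
s=snapshot('scene');im=s['image'][140:290,220:440,::-1]
cv2.imwrite('pics/s1.png',cv2.resize(im,None,fx=3.6,fy=3.6,interpolation=cv2.INTER_CUBIC))
t=telemetry.get_obs()['tool_pos'];print(t,proj(s,t-[0,0,.199]))
print((proj(s,t-[0,0,.199])-[220,140])*3.6)
"
```

```text
150 0.028 [0.579 0.142 0.227] [ 0.01 -0.01  0.05]
138 0.028 [0.569 0.135 0.227] [ 0.16 -0.19  0.05]
126 0.028 [0.559 0.129 0.227] [ 0.3  -0.39  0.05]
114 0.028 [0.549 0.121 0.227] [ 0.43 -0.59  0.05]
102 0.028 [0.541 0.113 0.227] [ 0.54 -0.8   0.05]
90 0.028 [0.532 0.104 0.227] [ 0.64 -1.02  0.05]
78 0.028 [0.525 0.095 0.227] [ 0.72 -1.25  0.05]
66 0.028 [0.518 0.085 0.227] [ 0.79 -1.48  0.05]
54 0.028 [0.511 0.075 0.227] [ 0.84 -1.71  0.05]
42 0.028 [0.505 0.065 0.227] [ 0.88 -1.95  0.05]
30 0.028 [0.5   0.054 0.227] [ 0.9  -2.19  0.05]
18 0.028 [0.496 0.043 0.227] [ 0.91 -2.43  0.05]
6 0.028 [0.493 0.031 0.227] [ 0.9  -2.67  0.05]
-6 0.028 [0.49  0.019 0.227] [ 0.87 -2.9   0.05]
-18 0.028 [0.488 0.008 0.227] [ 0.83 -3.14  0.05]
-30 0.028 [ 0.487 -0.004  0.227] [ 0.77 -3.37  0.05]
-42 0.028 [ 0.486 -0.016  0.227] [ 0.7  -3.6   0.05]
-54 0.028 [ 0.487 -0.028  0.227] [ 0.61 -3.82  0.05]
-66 0.028 [ 0.488 -0.04   0.227] [ 0.51 -4.04  0.05]
-78 0.028 [ 0.49  -0.052  0.227] [ 0.39 -4.25  0.05]
-90 0.028 [ 0.493 -0.064  0.227] [ 0.26 -4.45  0.05]
-102 0.028 [ 0.496 -0.075  0.227] [ 0.11 -4.64  0.05]
-114 0.028 [ 0.501 -0.086  0.227] [-0.04 -4.83  0.05]
-126 0.028 [ 0.506 -0.097  0.227] [-0.21 -5.    0.05]
-138 0.028 [ 0.512 -0.108  0.227] [-0.39 -5.16  0.05]
-150 0.028 [ 0.518 -0.118  0.227] [-0.58 -5.3   0.05]
[0.57949596 0.14174551 0.22985895] [354.55483412 246.18306678]
[484.39740283 382.25904041]
```

View pics/s1.png

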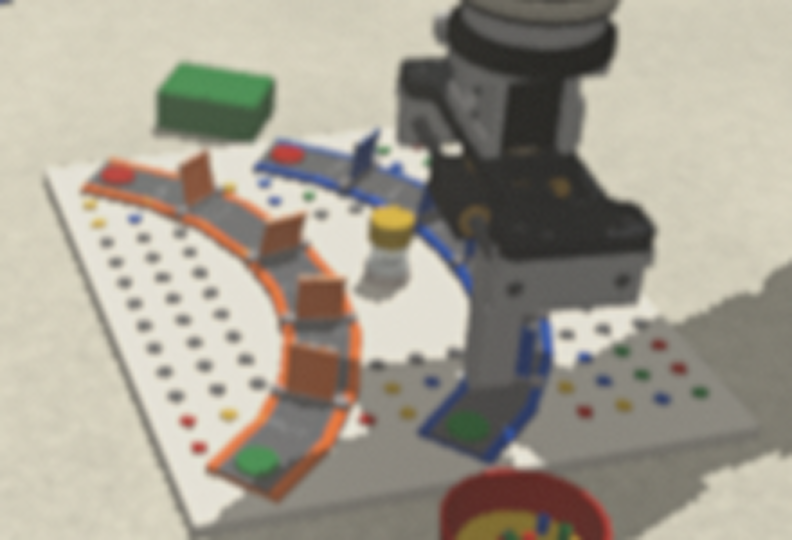

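The picture shows the closed tips at (490,385), above the strip between the green disc and tile 1 and clear of everything. Start brushing.

Call:
{"name": "apply_moves", "arguments": {
  "moves": [
    [[0.15, -0.18, 0.05, 0, 1], [0.29, -0.38, 0.05, 0, 1], [0.42, -0.58, 0.05, 0, 1], [0.53, -0.79, 0.05, 0, 1], [0.63, -1.01, 0.05, 0, 1], [0.71, -1.24, 0.05, 0, 1], [0.78, -1.47, 0.05, 0, 1], [0.83, -1.7, 0.05, 0, 1], [0.87, -1.94, 0.05, 0, 1], [0.88, -2.06, 0.05, 0, 1]]
  ]
}}

```text
time: 3.4
tool_pos: [0.5029, 0.0585, 0.2262]
ee_rot: [3.141, 0.0, 2.8]
wrist_force: [-0.1, 0.6, -0.2]
width: 0.0004
finger_force: 0.0
```

```bash
python3 -c "
from m import *
from bench import snapshot
import cv2
shifts([(s,.028) for s in (36,24,-150)])
for n,a in (('scene',(140,290,220,440)),('top',(190,310,185,365))):
  im=snapshot(n)['image'][a[0]:a[1],a[2]:a[3],::-1];cv2.imwrite('pics/%s2.png'%n,cv2.resize(im,None,fx=3.6,fy=3.6,interpolation=cv2.INTER_CUBIC))
"
```

```text
36 0.028 [0.503 0.059 0.227] [ 0.01  0.01 -0.02]
24 0.028 [0.498 0.048 0.227] [ 0.02 -0.22 -0.02]
-150 0.028 [ 0.518 -0.118  0.227] [-1.47 -3.22 -0.02]
```

View pics/scene2.png

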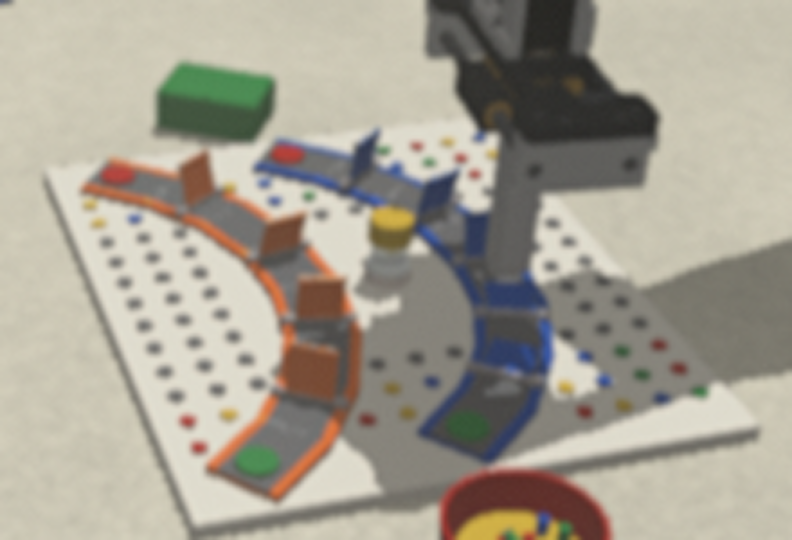

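Tiles 1 and 2 lie flat with blue up, at (510,355) and (512,292). The tips stand at s=36 and the orange tiles are untouched. Continue.

Call:
{"name": "apply_moves", "arguments": {
  "moves": [
    [[0.01, -0.12, 0, 0, 1], [0.02, -0.36, 0, 0, 1], [0.01, -0.6, 0, 0, 1], [-0.02, -0.83, 0, 0, 1], [-0.06, -1.07, 0, 0, 1], [-0.12, -1.3, 0, 0, 1], [-0.19, -1.53, 0, 0, 1], [-0.28, -1.75, 0, 0, 1], [-0.38, -1.97, 0, 0, 1], [-0.5, -2.18, 0, 0, 1]]
  ]
}}

```text
time: 4.75
tool_pos: [0.4905, -0.0527, 0.2262]
ee_rot: [3.141, 0.0, 2.801]
wrist_force: [-0.5, 0.7, -0.4]
width: 0.0004
finger_force: 0.0
```

Call:
{"name": "apply_moves", "arguments": {
  "moves": [
    [[-0.13, -0.2, 0, 0, 1], [-0.28, -0.39, 0, 0, 1], [-0.43, -0.58, 0, 0, 1], [-0.6, -0.75, 0, 0, 1], [-0.78, -0.91, 0, 0, 1], [-0.88, -0.99, 0, 0, 1], [-0.88, -0.99, 0, 0, 1], [-0.88, -0.99, -0.8, 0, 1], [-0.88, -0.99, -1.8, 0, 1], [-0.88, -0.99, -2.8, 0, 1]]
  ]
}}

```text
time: 6.0
tool_pos: [0.515, -0.1128, 0.3673]
ee_rot: [3.141, -0.001, 2.801]
wrist_force: [-0.7, -0.1, 0.7]
width: -0.0
finger_force: 0.0
```

Call:
{"name": "apply_moves", "arguments": {
  "moves": [
    [[1, 0, 0, 0, 1], [2, 0, 0, 0, 1], [2.8, 0, 0, 0, 1], [2.8, 0, 0, 0, 1], [2.8, 0, 0, 0, 1]]
  ]
}}

```text
time: 6.62
tool_pos: [0.3835, -0.0663, 0.3665]
ee_rot: [3.141, 0.001, 2.801]
wrist_force: [0.0, -0.5, -0.2]
width: 0.0004
finger_force: 0.0
```

```bash
python3 -c "
from bench import snapshot
import cv2,numpy as np
A=snapshot('scene')['image'][140:290,220:440,::-1];cv2.imwrite('pics/s3.png',cv2.resize(A,None,fx=3.6,fy=3.6,interpolation=cv2.INTER_CUBIC))
B=snapshot('top')['image'][150:310,165:415,::-1];cv2.imwrite('pics/t3.png',cv2.resize(B,None,fx=3.2,fy=3.2,interpolation=cv2.INTER_CUBIC))
"
```

```text
(no output)
```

View pics/s3.png

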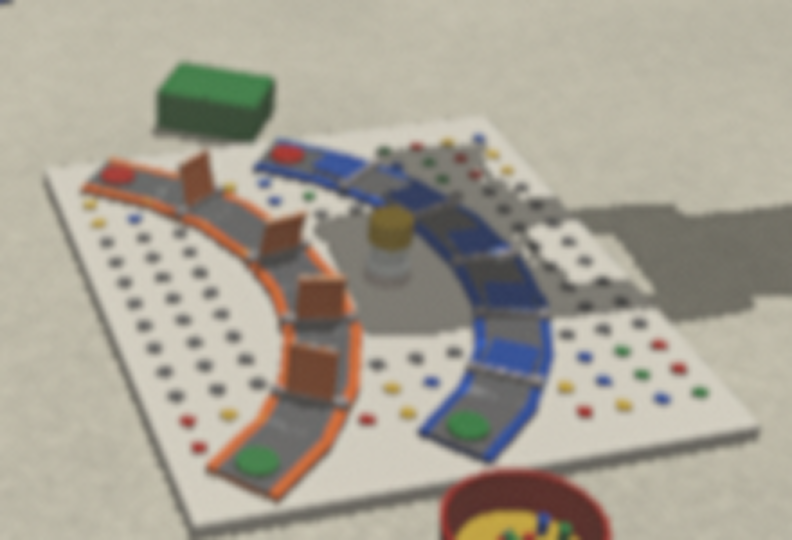

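View pics/t3.png

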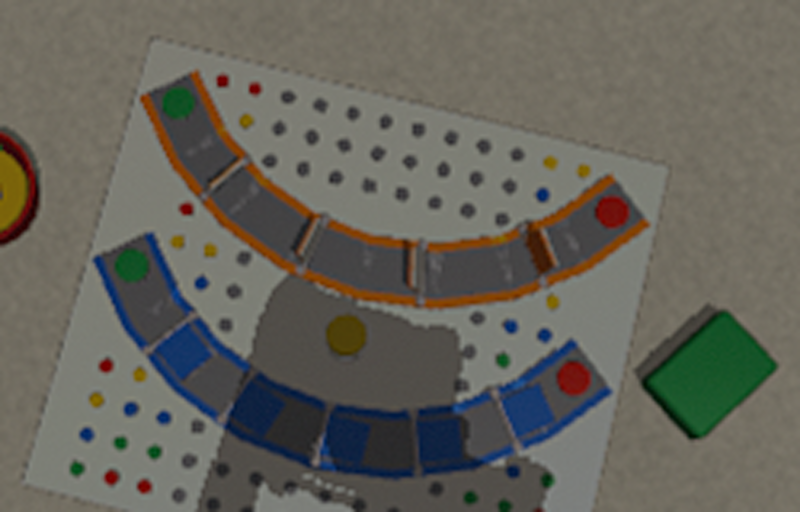

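All five blue tiles lie flat towards the red end with blue up, at (183,348), (258,403), (347,435), (437,438) and (528,405) in the top view. The four orange tiles still stand, and the jar, tub and case haven't moved.

```bash
python3 -c "
from bench import ticket
print(ticket.close_job())"
```

```text
the job is handed in; nothing more can be done
None
```

I've handed the job in: in the final pictures all five blue tiles lie flat, blue faces up, towards the red end; the orange tiles still stand, and the jar, tub and peg case look unmoved (about 6.7 s of the 43 s used).

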